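# Square a circuit board into the scanner's corner and start the scan

## Robot

A 6-joint arm with a two-finger parallel gripper is mounted at the origin on the work surface. World frame = base frame: x ahead of the robot, y to its left, z up, the work surface at z = 0. Lengths are in mm, angles in rad, forces in N, time in s.
With the tool pointing down it reaches from about 350 to 875 mm from the base axis. Payload 4.2 kg.
Tool frame: the origin (TCP) lies midway between the tips of the shut fingers; the grasp point (between the pads) lies 19 mm behind it; z points along the fingers, y is the line along which they close (so a half turn about z gives the same grasp; the last joint's range is limited). The gripper opens to 85 mm and grips with 20 to 120 N. Pads are 22 mm wide; open, the fingers measure 114 mm over their backs; the gripper's body (76 mm by 85 mm) begins 54 mm behind the grasp point. The pads swing forward as they close: fully open they stand 13 mm farther back than shut.
Start: joints at [0.259, 0.385, 0.008, 0, -1.194, -0.259], TCP at [624.979, 0.025, 231.312] pointing down, gripper open.
Joint ranges: [-3.14, 3.14], [-1.21, 2.06], [-1.07, 1.41], [-3.16, 2.05], [-2.99, -0.16], [-3.1, 3.1]. Speed limits (rad/s): [2.79, 2.79, 3.14, 3.14, 3.14, 3.14].

## Interface

Orientations are given as a unit quaternion [x, y, z, w].
In Python, from bench import read_state, get_image, job_done gives the robot as it stands.
- The arm moves only by the shell command python3 -m jog 'ROWS'. ROWS is JSON, a list of rows, each a list of 3 entries, a list of its own where there are three numbers: the shift along the world's x, y, z scaled (see below), then the turn, a rotation vector about the world's x, y, z scaled (see below), then the gripper's target within -1 to 1 (shut at 1, half-way at 0, fully open at -1). In form: [[[x, y, z], [wx, wy, wz], claw], ...]. A call has 1 to 20 rows; each row is the pose to reach, as a shift and turn from the pose commanded when the call began; what a row does not reach only later rows make up. The controller multiplies each number of a shift by 10 cm and each number of a turn by 120 degrees. A row lasts 1/10 s, in which the tool goes at most 50 mm and 8.59 degrees, less where a joint would pass 70% of its speed; a pose out of reach is approached as far as the arm can. A call with a number of a shift or a turn outside -1 to 1 is refused whole. A call with a gripper value outside its range is refused whole. The fingers move at their own pace and stop on an object; the grip force is fixed at half the most. Time passes only in rows, so rows that repeat a pose let the fingers close. It gives the time, the measured TCP pose, the force, the opening and the grip force at its end, in the units of the state.
- read_state(): the state, without advancing time (a new reading comes with each control period).
- get_image(name): name is "scene" or "side" or "wrist"; returns a dict with "frame" (384x512x3 uint8, red, green, blue), "range_z" (384x512 float32, mm along the optical axis (not along the pixel's ray), 0 where there is no reading), "fx", "fy", "cx", "cy" (pixels), "R" (3x3) and "t" (3): a world point X has camera coordinates R X + t. Camera axes: x right, y down, z forward; pixel columns grow to the right and rows downward; lengths in mm; the calibration is good to about 2 mm. The wrist camera is an equidistant fisheye: a pixel r from the principal point sees the ray r / f radians off the axis. A picture is of the moment at which its call begins.
- job_done(): hands the job in; it is judged then, once.
The state is a dict: "clock": time; "joints": joint angles; "joint_vel": joint speeds; "joint_efforts": joint torques, N m; "position": TCP position; "ee_rot": TCP orientation; "contact_force": force on the tool from outside, world axes, zero at the start; "wrist_torque": the same for the moment, N m; "gripper_width": finger opening in mm; "grasp_force": force on a finger pad.
Only numpy, scipy, OpenCV 4.12 (cv2) and the standard library are available. Lean on these libraries where they do the work, as an engineer would, in place of code of your own. Each camera call takes 0.05 s, during which the arm holds its last target. There are 200 camera calls.

## Task

Get the bare circuit board on the flatbed scanner's glass scanned: with fingertips resting lightly on its top, slide it over the glass into the far right corner (seen from the robot; a pale mark is on the frame there) until it is square and pushed up snug against the edges of the frame. Only then press the round start button. Go gently: the glass can crack, so never lean hard on the board, shove it hard against the frame or touch the glass itself, and leave the other things on the desk alone.

Things in the scene. Friction and masses are not known exactly. Their poses are not given: they have to be found in the camera images.
- scanner: A4 flatbed scanner without its lid, dark grey, fixed to the desk by its own weight. 280 mm along its x, 420 mm along its y, 45.5 mm high; origin: centre of its underside, z up. A raised frame surrounds the glass; its top is 45.5 mm above the origin, 3.5 mm above the glass. Its +y end is a 95 mm wide control strip.
- glass: The scanner's glass, 216 mm (x) by 297 mm (y), sunk 3.5 mm below the frame; origin: centre of its top face, axes as the scanner's. Fragile; bedded on foam tape, it gives 0.04 mm per newton. Touch down on the board slowly, under 10 mm/s: a press of 6 to 9 N drags it well, over 14 N is too hard; a measured height is not exact enough to tell these apart.
- ref_corner (a point): The reference corner: the point on the glass where the frame's far edge (+x of the scanner) and right edge (-y) meet, next to a pale diamond mark and ruler ticks on the frame. Axes as the scanner's: the far edge is the plane x = 0, the right edge y = 0 of this frame, the glass top z = 0.
- frame_far: The scanner frame's far side (+x), a plain fixed bar 32 mm wide and 420 mm long; origin on its top inner rim, whose upright inner face is the far edge. Axes as the scanner's. A push of 2 to 4 N against an edge seats and squares the board (under 1.5 N it is not snug); over 8 N is too hard.
- frame_right: The scanner frame's right side (-y), a plain fixed bar 28 mm wide and 216 mm long; origin at the middle of its top inner rim, whose upright inner face is the right edge. Axes as the scanner's.
- board: Bare green circuit board on the glass, 100 mm (its x) by 160 mm (its y), 2.4 mm thick, about 70 g, smooth on top, too wide to grip; origin: centre of its underside, z up. Starts at most 0.3 rad askew; belongs with its axes along the scanner's. Friction on the glass about 0.2; fingers hold it better, but one fingertip alone lets it pivot.
- corner_right (a point): The board's corner at its +x, -y (50, -80 mm from its origin), at the underside; belongs at ref_corner.
- corner_left (a point): The board's corner at its +x, +y (50, 80 mm from its origin), at the underside; belongs against the frame's far edge.
- start_top (a point): Centre of the top of the round start button, 20 mm across, standing 5.5 mm above the control strip (51 mm above the desk); press straight down. The small flat keys beside it do nothing.
- start (a joint): Travel of the start button in m: 0 released, 0.004 fully down; springs back; starts at 1.4 N, fully down takes about 4.2 N.
- morse_key: Bystander: Morse paddle on a 75 x 85 mm steel base, 45 mm high; origin at the centre of its underside.
- mouse: Bystander: computer mouse, 110 x 60 mm, 35 mm high; origin at the centre of its underside.
- mug: Bystander: white mug, 80 mm across, 95 mm high; origin at the centre of its underside.
- screwdriver: Bystander: screwdriver lying on the desk, 180 mm long, along its x; origin under its middle.
Things that resemble listed ones, but are neither listed nor needed, are in the scene too. Leave any pink look-alike of the board alone.

How it is judged:
By the outcome, as a careful person would: the job done as asked, in the order asked, and still so for the second after the job is handed in, with the robot touching nothing.
It also fails if it takes over 62 s, if anything falls off the work surface, if the arm or the gripper's body presses on something with over 40 N, if the wrist force passes 120 N, or if a joint passes its speed limit or range.

## Working session

There is one attempt and no reset: what is moved stays moved. The work goes in short steps, Python scripts to look and compute and a shell command to move; the robot and the scene stay as the last step left them, time stands still between calls to the robot, and variables do not carry over. Pictures are saved under pics/ and viewed, at most 10 in all, crops included, and the job is handed in when it is done.

```bash
mkdir -p pics; cat > h.py <<'E'
import numpy as np, cv2, pickle
from bench import read_state, get_image, job_done
def snap(name, fn):
    d=get_image(name); pickle.dump(d,open(fn+'.pkl','wb'))
    cv2.imwrite('pics/'+fn+'.png',cv2.cvtColor(np.asarray(d['frame']),cv2.COLOR_RGB2BGR)); return d
def load(fn): return pickle.load(open(fn+'.pkl','rb'))
def ray(d,u,v,fish=False):
    x=np.array([(u-d['cx'])/d['fx'],(v-d['cy'])/d['fy']])
    if fish:
        r=np.linalg.norm(x); r=max(r,1e-9); c=np.array([*(x/r*np.sin(r)),np.cos(r)])
    else: c=np.array([*x,1.])
    R=np.array(d['R']); return -R.T@np.array(d['t']), R.T@c
def onz(d,u,v,z,fish=False):
    o,r=ray(d,u,v,fish); return o+r*(z-o[2])/r[2]
def byrange(d,u,v):
    o,r=ray(d,u,v); z=np.median(d['range_z'][v-1:v+2,u-1:u+2]); return o+r*z
def proj(d,X):
    c=np.array(d['R'])@np.array(X)+d['t']; return c[0]/c[2]*d['fx']+d['cx'],c[1]/c[2]*d['fy']+d['cy']
E
python3 -c "
from h import *
print(read_state())
a=[snap(n,n+'0') for n in('scene','side','wrist')]
for d in a: print(d['fx'],d['cx'],d['cy'],-np.array(d['R']).T@d['t'])
cv2.imwrite('pics/scene0x.png',cv2.resize(cv2.imread('pics/scene0.png'),(800,600),interpolation=cv2.INTER_CUBIC))
cv2.imwrite('pics/wrist0x.png',cv2.resize(cv2.imread('pics/wrist0.png'),(800,600),interpolation=cv2.INTER_CUBIC))
"
```

```text
{'clock': 0.0, 'joints': array([ 2.58649198e-01,  3.85583244e-01,  6.56597156e-03, -5.00446511e-04,
       -1.19402036e+00, -2.58597422e-01]), 'joint_vel': array([-1.82487517e-04, -1.23504402e-03, -8.15936858e-05,  4.60788105e-04,
        1.42228398e-04,  3.13987794e-04]), 'joint_efforts': array([-9.55001960e-04, -3.92286408e+01,  1.88399577e+01,  4.18616563e+00,
       -4.72148502e-03,  8.27910434e-07]), 'position': array([6.24384759e+02, 4.19060351e-02, 2.30181859e+02]), 'ee_rot': array([-0.70705934,  0.70715329,  0.00076445, -0.00085181]), 'contact_force': array([ 0.16250343,  0.36353056, -0.30543978]), 'wrist_torque': array([-0.02339877,  0.02297139, -0.0421931 ]), 'grasp_force': 0.0, 'gripper_width': 85.35406525984928}
465.38416098667517 250.83044214523312 189.59119279369528 [1400.93371638 -543.39632287 1159.32744997]
445.80622408351803 256.2414420906487 188.00003583430683 [ 163.31403448  950.03287854 1251.97749592]
297.3186396354542 257.5634267957531 191.01394425793987 [625.14025931 -84.22145682 373.80169246]
```

View pics/scene0x.png

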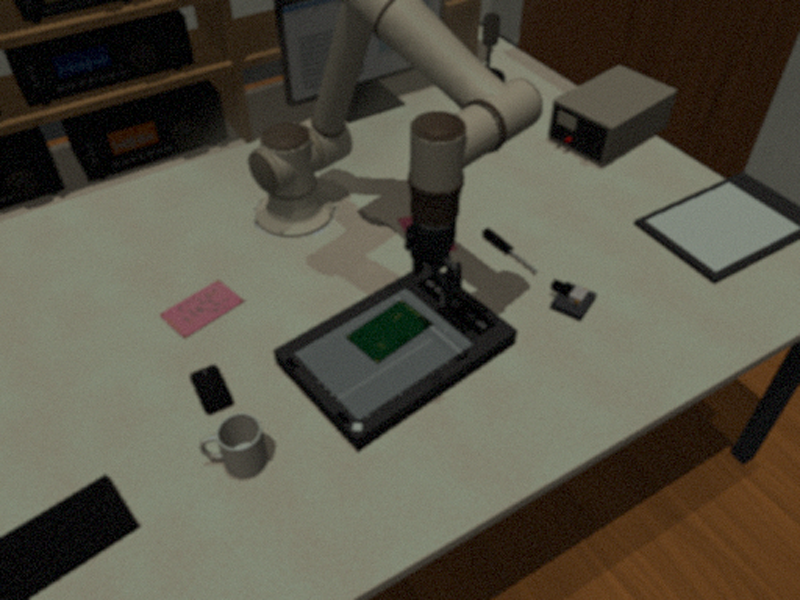

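View pics/wrist0x.png

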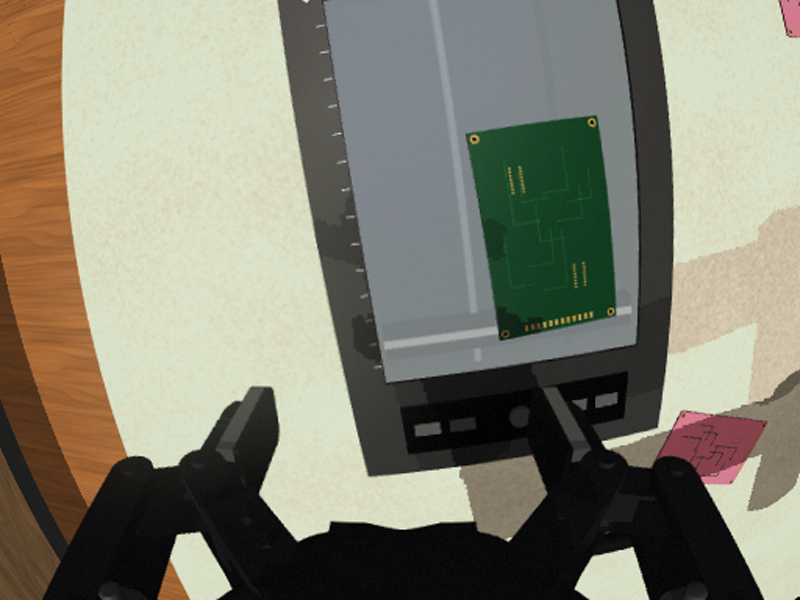

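The pictures show the scanner with the green board on its glass, wrist corners about (467,133), (599,115), (616,311) and (500,340) in the enlarged view. The pale mark is in the far right corner, scene (357,427), and the round start button is at wrist (520,415) between flat keys. There are pink look-alikes at scene (202,308) and under the arm, and a second scanner-like tablet at scene (720,225). The green board on the dark scanner's glass is the one meant.

```bash
python3 -c "
from h import *
w=load('wrist0');s=load('scene0');k=1/1.5625
for n,u,v,z in [('b',467,133,44.4),('b',599,115,44.4),('b',616,311,44.4),('b',500,340,44.4),('far',323,0,45.5),('far',338,95,45.5),('far',360,220,45.5),('far',386,383,42),('near',637,345,42),('btn',520,415,51)]:
  print(n,onz(w,u*k,v*k,z,True).round(1))
for n,u,v,z in [('mark',357,427,45.5),('far-left glass',475,345,42),('bc',348,335,44.4),('bc',375,362,44.4)]:
  print(n,onz(s,u*k,v*k,z).round(1))
"
python3 -m jog '[[[0,-0.4,0.5],[0,0,0],1],[[0,-0.8,0.8],[0,0,0],1],[[0,-0.8,0.8],[0,0,0],1],[[0,-0.8,0.8],[0,0,0],1],[[0,-0.8,0.8],[0,0,0],1]]'
python3 -c "
from h import *
d=snap('wrist','wrist1')
cv2.imwrite('pics/wrist1x.png',cv2.resize(cv2.imread('pics/wrist1.png'),(800,600),interpolation=cv2.INTER_CUBIC))
print(read_state()['ee_rot'],read_state()['position'])
"
```

```text
b [579.6 -93.   44.4]
b [ 480.4 -113.2   44.4]
b [450.4  40.1  44.4]
b [547.8  63.9  44.4]
far [ 680.3 -191.8   45.5]
far [ 669.4 -120.1   45.5]
far [655.1 -30.5  45.5]
far [638.1 103.   42. ]
near [422.2  72.6  42. ]
btn [525.5 131.   51. ]
mark [ 694.7 -202.2   45.5]
far-left glass [642.4 102.5  42. ]
bc [ 484.6 -106.3   44.4]
bc [576.5 -95.2  44.4]
clock: 0.65
position: [624.3, -79.4, 309.6]
ee_rot: [-0.707, 0.707, 0.001, -0.001]
contact_force: [0.1, 0.6, -0.3]
gripper_width: 12.0
grasp_force: 0.0
[ 0.70724916 -0.70696186 -0.00154463  0.00107736] [624.2141916  -79.06967754 309.16711299]
```

View pics/wrist1x.png

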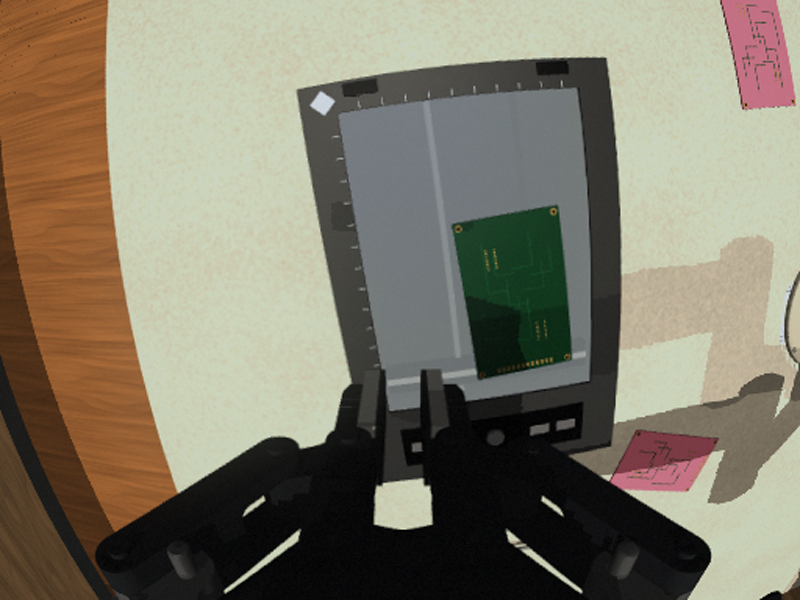

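```bash
cat > fit.py <<'E'
from h import *
k=1/1.5625
def fitrect(obs,model):  # 2D rigid fit
    o=np.array(obs);m=np.array(model,float);oc,mc=o.mean(0),m.mean(0)
    U,S,V=np.linalg.svd((m-mc).T@(o-oc));R=V.T@U.T
    t=oc-R@mc;return np.arctan2(R[1,0],R[0,0]),t,(o-(m@R.T+t))
E
python3 -c "
from fit import *
w=load('wrist1')
def P(l,z): return [onz(w,u*k,v*k,z,True)[:2] for u,v in l]
g=P([(339,114),(579,88),(589,381),(389,411)],45.5)
print(np.round(g,1))
a,t,r=fitrect(g,[(0,0),(-216,0),(-216,297),(0,297)]);print('ref',a,t,r.round(1))
R=lambda a:np.array([[np.cos(a),-np.sin(a)],[np.sin(a),np.cos(a)]])
b=P([(452,224),(557,206),(572,357),(479,379)],44.4)
ab,tb,r=fitrect(b,[(50,-80),(-50,-80),(-50,80),(50,80)]);print('board',ab,tb,r.round(1))
tgt=R(a)@[-50,80]+t;print('target',tgt,'d',tgt-tb,'in scanner',R(-a)@(tgt-tb),'turn',a-ab)
print('btn',P([(496,437)],51), 'in sc',R(-a)@(P([(496,437)],51)[0]-t))
"
```

```text
[[ 678.9 -191.1]
 [ 466.2 -222.3]
 [ 425.9   70. ]
 [ 638.2  100.3]]
ref 0.13974214542412602 [ 679.92548655 -192.76075312] [[-1.   1.7]
 [ 0.1  0.6]
 [ 1.2 -1.2]
 [-0.3 -1.1]]
board 0.21022046644431794 [514.98460802 -25.02020438] [[-0.5 -0.1]
 [ 0.1  1.7]
 [ 0.7 -1.6]
 [-0.3 -0.1]]
target [ 619.26986703 -120.50498642] d [104.28525901 -95.48478205] in scanner [  89.96881743 -109.07965319] turn -0.07047832102019191
btn [array([523.90978858, 132.52179658])] in sc [-109.18696472  343.8427575 ]
```

```bash
python3 -m jog '[[[-0.4,0.2,-0.3],[0,0,0.05],0],[[-0.8,0.4,-0.6],[0,0,0.1],0],[[-1,0.54,-1],[0,0,0.1],0],[[-1,0.54,-1],[0,0,0.1],0],[[-1,0.54,-1],[0,0,0.1],0],[[-1,0.54,-1],[0,0,0.1],0]]'; python3 -m jog '[[[-0.09,0,-0.4],[0,0,0],0],[[-0.09,0,-0.8],[0,0,0],0],[[-0.09,0,-1],[0,0,0],0],[[-0.09,0,-1.0],[0,0,0],0],[[-0.09,0,-1.0],[0,0,0],0],[[-0.09,0,-1.0],[0,0,0],0],[[-0.09,0,-1.0],[0,0,0],0]]'
python3 -c "
from h import *
d=snap('wrist','wrist2')
cv2.imwrite('pics/wrist2x.png',cv2.resize(cv2.imread('pics/wrist2.png'),(800,600),interpolation=cv2.INTER_CUBIC))
"
```

```text
clock: 1.3
position: [526.7, -25.3, 212.3]
ee_rot: [0.778, -0.629, 0.001, -0.001]
contact_force: [-0.3, 0.2, 0.1]
gripper_width: 42.8
grasp_force: 0.0
clock: 2.0
position: [517.4, -25.8, 113.0]
ee_rot: [0.777, -0.629, 0.001, -0.001]
contact_force: [-0.0, -0.7, -0.4]
gripper_width: 42.6
grasp_force: 0.0
```

View pics/wrist2x.png

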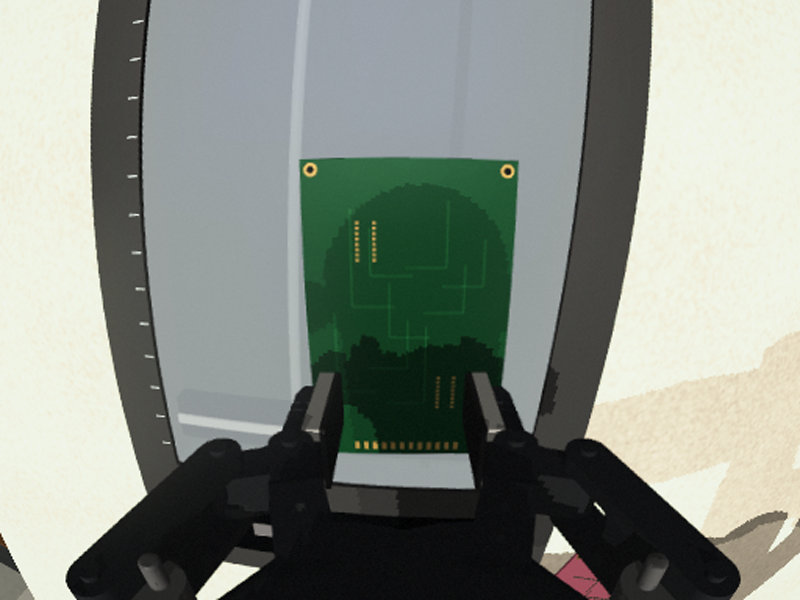

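```bash
python3 -m jog '[[[0,0,-0.2],[0,0,0],0],[[0,0,-0.4],[0,0,0],0],[[0,0,-0.55],[0,0,0],0],[[0,0,-0.6],[0,0,0],0],[[0,0,-0.62],[0,0,0],0],[[0,0,-0.62],[0,0,0],0],[[0,0,-0.62],[0,0,0],0]]';  python3 -m jog '[[[0,0,-0.006],[0,0,0],0],[[0,0,-0.012],[0,0,0],0],[[0,0,-0.018],[0,0,0],0],[[0,0,-0.024],[0,0,0],0],[[0,0,-0.03],[0,0,0],0],[[0,0,-0.036],[0,0,0],0],[[0,0,-0.042],[0,0,0],0],[[0,0,-0.048],[0,0,0],0],[[0,0,-0.054],[0,0,0],0],[[0,0,-0.06],[0,0,0],0],[[0,0,-0.06],[0,0,0],0]]'
```

```text
clock: 2.75
position: [516.7, -25.8, 50.2]
ee_rot: [0.777, -0.629, 0.001, -0.001]
contact_force: [-0.9, -0.1, 0.5]
gripper_width: 43.1
grasp_force: 0.0
clock: 3.85
position: [515.9, -26.0, 43.2]
ee_rot: [0.777, -0.629, -0.0, 0.0]
contact_force: [-0.4, -0.6, -0.3]
gripper_width: 42.7
grasp_force: 0.0
```

```bash
python3 -m jog '[[[0,0,-0.004],[0,0,0],0],[[0,0,-0.008],[0,0,0],0],[[0,0,-0.012],[0,0,0],0],[[0,0,-0.012],[0,0,0],0]]' | grep -E 'pos|force'; python3 -m jog '[[[0,0,-0.003],[0,0,0],0],[[0,0,-0.006],[0,0,0],0],[[0,0,-0.006],[0,0,0],0]]'| grep -E 'pos|force'
```

```text
position: [516.1, -26.0, 42.5]
contact_force: [-1.8, 0.3, 2.8]
grasp_force: 1.6
position: [516.3, -26.0, 42.3]
contact_force: [-1.1, -0.2, 7.0]
grasp_force: 3.4
```

```bash
python3 -m jog '[[[0,0,-0.003],[0,0,0],0],[[0,0,-0.006],[0,0,0],0],[[0,0,-0.006],[0,0,0],0]]'| grep -E 'pos|force'
```

```text
position: [516.5, -26.0, 42.2]
contact_force: [-2.4, 0.4, 9.9]
grasp_force: 4.8
```

```bash
python3 -m jog '[[[0,0,0.004],[0,0,0],0],[[0.01,-0.01,0.004],[0,0,0],0],[[0.03,-0.03,0.004],[0,0,-0.003],0],[[0.05,-0.05,0.004],[0,0,-0.006],0],[[0.07,-0.07,0.004],[0,0,-0.009],0],[[0.09,-0.09,0.004],[0,0,-0.012],0],[[0.1,-0.1,0.004],[0,0,-0.012],0]]'| grep -E 'pos|force'
```

```text
position: [526.8, -35.8, 42.3]
contact_force: [-1.8, 1.5, 8.2]
grasp_force: 3.7
```

```bash
python3 -m jog '[[[0.03,-0.03,0.001],[0,0,-0.004],0],[[0.06,-0.06,0.001],[0,0,-0.008],0],[[0.09,-0.09,0.001],[0,0,-0.012],0],[[0.12,-0.12,0.001],[0,0,-0.016],0],[[0.15,-0.14,0.001],[0,0,-0.021],0],[[0.18,-0.17,0.001],[0,0,-0.021],0],[[0.21,-0.19,0.001],[0,0,-0.021],0],[[0.24,-0.21,0.001],[0,0,-0.021],0]]'| grep -E 'pos|force'
```

```text
position: [550.6, -57.0, 42.3]
contact_force: [-1.0, 0.7, 6.8]
grasp_force: 3.4
```

```bash
python3 -m jog '[[[0.03,-0.03,0],[0,0,0],0],[[0.06,-0.06,0],[0,0,0],0],[[0.09,-0.09,0],[0,0,0],0],[[0.12,-0.12,0],[0,0,0],0],[[0.15,-0.14,0],[0,0,0],0],[[0.18,-0.17,0],[0,0,0],0],[[0.21,-0.19,0],[0,0,0],0],[[0.24,-0.22,0],[0,0,0],0],[[0.25,-0.23,0],[0,0,0],0]]'| grep -E 'pos|force'
```

```text
position: [575.8, -80.0, 42.3]
contact_force: [-1.6, 1.8, 5.7]
grasp_force: 3.3
```

```bash
python3 -m jog '[[[0.03,-0.03,0],[0,0,0],0],[[0.06,-0.06,0],[0,0,0],0],[[0.09,-0.09,0],[0,0,0],0],[[0.12,-0.12,0],[0,0,0],0],[[0.15,-0.14,0],[0,0,0],0],[[0.18,-0.17,0],[0,0,0],0],[[0.21,-0.2,0],[0,0,0],0],[[0.24,-0.24,0],[0,0,0],0],[[0.25,-0.25,0],[0,0,0],0],[[0.25,-0.25,0],[0,0,0],0]]'| grep -E 'pos|force'
python3 -c "
from h import *
d=snap('wrist','wrist3')
cv2.imwrite('pics/wrist3x.png',cv2.resize(cv2.imread('pics/wrist3.png')[0:330],(800,516),interpolation=cv2.INTER_CUBIC))
"
```

```text
position: [600.9, -105.2, 42.4]
contact_force: [-0.5, -0.4, 5.8]
grasp_force: 2.8
```

View pics/wrist3x.png

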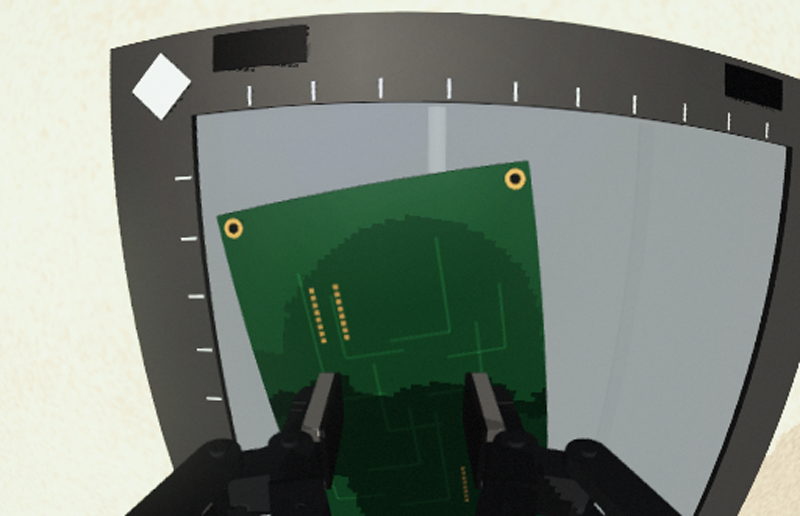

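The board has pivoted relative to the fingers while sliding: right corner at (218,216), near right corner at (528,161), with the frame corner at (197,115).

```bash
python3 -c "
from fit import *
w=load('wrist3');s=read_state();print(s['position'],s['ee_rot'])
def P(l,z): return np.array([onz(w,u*k,v*k,z,True)[:2] for u,v in l])
b=P([(218,216),(528,161)],44.4);g=P([(197,115),(787,147)],45.5);f=P([(197,115),(207,270),(233,430)],45.5)
e=b[0]-b[1];print(b.round(1),np.linalg.norm(e),'yaw',np.arctan2(e[1],e[0]))
e=g[0]-g[1];print(g.round(1),np.linalg.norm(e),'yaw',np.arctan2(e[1],e[0])); e=f[2]-f[0];print(f.round(1),'yaw',np.arctan2(-e[0],e[1]))
ab=np.arctan2(*(b[0]-b[1])[::-1]);R=lambda a:np.array([[np.cos(a),-np.sin(a)],[np.sin(a),np.cos(a)]])
a=.14;t=g[0]
print('corner in ref',R(-a)@(b[0]-t),'cornerleft in ref',R(-a)@(b[0]+R(ab)@[0,160]-t),'TCP in board',R(-ab)@(s['position'][:2]-b[0])+[50,-80])
"
```

```text
[ 600.8973336  -105.20006681   42.39759135] [ 7.55120525e-01 -6.55585241e-01  8.84198516e-04 -4.49173258e-04]
[[ 669.4 -159.8]
 [ 574.4 -190. ]] 99.60357230042419 yaw 0.3079416339034149
[[ 679.1 -192.1]
 [ 469.3 -222.2]] 211.8596063169895 yaw 0.14265818293779634
[[ 679.1 -192.1]
 [ 672.3 -141.5]
 [ 663.5  -78.5]] yaw 0.1361742055736858
corner in ref [-5.10729519 33.28270316] cornerleft in ref [-31.85182284 191.03165003] TCP in board [ 1.32786231 -7.17292556]
```

```bash
python3 -m jog '[[[0,0,0.02],[0,0,0],0],[[0,0,0.2],[0,0,0],0],[[0,0,0.4],[0,0,0.06],-0.8],[[0,0,0.4],[0,0,0.13],-0.8],[[-0.03,0.04,0.4],[0,0,0.2],-0.8],[[-0.03,0.04,0.4],[0,0,0.27],-0.8],[[-0.03,0.04,0.4],[0,0,0.34],-0.8],[[-0.03,0.04,0.4],[0,0,0.41],-0.8],[[-0.03,0.04,0.4],[0,0,0.48],-0.8],[[-0.03,0.04,0.4],[0,0,0.55],-0.8],[[-0.03,0.04,0.4],[0,0,0.62],-0.8],[[-0.03,0.04,0.4],[0,0,0.69],-0.8],[[-0.03,0.04,0.4],[0,0,0.76],-0.8],[[-0.03,0.04,0.35],[0,0,0.83],-0.8],[[-0.03,0.04,0.25],[0,0,0.83],-0.8],[[-0.03,0.04,0.15],[0,0,0.83],-0.8],[[-0.03,0.04,0.08],[0,0,0.83],-0.8],[[-0.03,0.04,0.05],[0,0,0.83],-0.8],[[-0.03,0.04,0.05],[0,0,0.83],-0.8],[[-0.03,0.04,0.05],[0,0,0.83],-0.8]]'
python3 -c "
from h import *
d=snap('wrist','wrist4')
cv2.imwrite('pics/wrist4x.png',cv2.resize(cv2.imread('pics/wrist4.png'),(800,600),interpolation=cv2.INTER_CUBIC))
"
```

```text
clock: 10.3
position: [597.2, -101.0, 46.5]
ee_rot: [0.988, 0.153, 0.0, 0.0]
contact_force: [-0.1, 0.2, -0.3]
gripper_width: 76.8
grasp_force: 0.0
```

View pics/wrist4x.png

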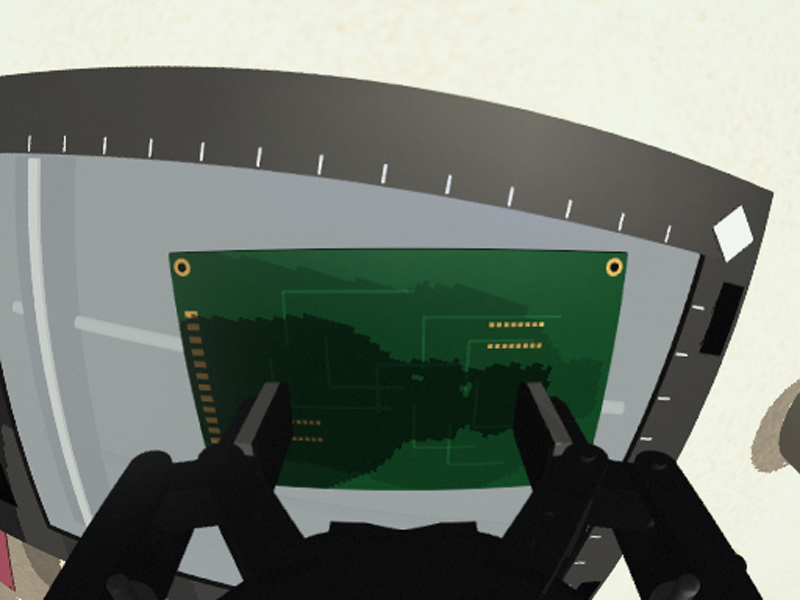

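The fingers are now aligned along the board's long side, both well over it. The far corners show at (170,253) and (627,253), and the frame corner at (700,255).

```bash
python3 -m jog '[[[0,0,-0.007],[0,0,0],-0.8],[[0,0,-0.014],[0,0,0],-0.8],[[0,0,-0.021],[0,0,0],-0.8],[[0,0,-0.028],[0,0,0],-0.8],[[0,0,-0.035],[0,0,0],-0.8],[[0,0,-0.042],[0,0,0],-0.8],[[0,0,-0.042],[0,0,0],-0.8]]'| grep -E 'pos|force'
```

```text
position: [596.9, -101.0, 42.1]
contact_force: [0.5, 0.1, -0.2]
grasp_force: 0.0
```

```bash
python3 -m jog '[[[0,0,-0.006],[0,0,0],-0.8],[[0,0,-0.012],[0,0,0],-0.8],[[0,0,-0.018],[0,0,0],-0.8],[[0,0,-0.018],[0,0,0],-0.8]]'| grep -E 'pos|force'
```

```text
position: [596.9, -101.0, 40.3]
contact_force: [-0.0, -0.1, 0.8]
grasp_force: 0.0
```

```bash
python3 -m jog '[[[0,0,-0.005],[0,0,0],-0.8],[[0,0,-0.01],[0,0,0],-0.8],[[0,0,-0.01],[0,0,0],-0.8]]'| grep -E 'pos|force'
```

```text
position: [596.9, -101.0, 39.3]
contact_force: [-0.7, -0.0, 0.0]
grasp_force: 0.0
```

```bash
python3 -m jog '[[[0,0,-0.005],[0,0,0],-0.8],[[0,0,-0.01],[0,0,0],-0.8],[[0,0,-0.01],[0,0,0],-0.8]]'| grep -E 'pos|force'
```

```text
position: [596.9, -101.0, 38.3]
contact_force: [0.3, -0.0, 0.1]
grasp_force: 0.0
```

```bash
python3 -m jog '[[[0,0,-0.005],[0,0,0],-0.8],[[0,0,-0.01],[0,0,0],-0.8],[[0,0,-0.01],[0,0,0],-0.8]]'| grep -E 'pos|force'
```

```text
position: [596.9, -101.0, 37.3]
contact_force: [0.3, -0.4, -0.4]
grasp_force: 0.0
```

```bash
python3 -m jog '[[[0,0,-0.005],[0,0,0],-0.8],[[0,0,-0.01],[0,0,0],-0.8],[[0,0,-0.01],[0,0,0],-0.8]]'| grep -E 'pos|force'
```

```text
position: [596.9, -101.0, 36.3]
contact_force: [-0.9, 0.1, 0.9]
grasp_force: 0.0
```

```bash
python3 -m jog '[[[0,0,-0.005],[0,0,0],-0.8],[[0,0,-0.008],[0,0,0],-0.8],[[0,0,-0.008],[0,0,0],-0.8]]'| grep -E 'pos|force'
```

```text
position: [596.9, -101.0, 35.5]
contact_force: [-0.7, -0.6, -0.5]
grasp_force: 0.0
```

```bash
python3 -m jog '[[[0,0,-0.005],[0,0,0],-0.8],[[0,0,-0.008],[0,0,0],-0.8],[[0,0,-0.008],[0,0,0],-0.8]]'| grep -E 'pos|force'
```

```text
position: [596.9, -101.0, 34.7]
contact_force: [-0.0, -0.2, 0.4]
grasp_force: 0.0
```

```bash
python3 -m jog '[[[0,0,-0.004],[0,0,0],-0.8],[[0,0,-0.006],[0,0,0],-0.8],[[0,0,-0.006],[0,0,0],-0.8]]'| grep -E 'pos|force'
```

```text
position: [597.0, -101.0, 34.5]
contact_force: [-0.1, 0.7, 1.4]
grasp_force: 1.0
```

```bash
python3 -m jog '[[[0,0,-0.004],[0,0,0],-0.8],[[0,0,-0.008],[0,0,0],-0.8],[[0,0,-0.008],[0,0,0],-0.8]]'| grep -E 'pos|force'
```

```text
position: [597.3, -101.0, 34.3]
contact_force: [-0.8, -0.3, 5.3]
grasp_force: 2.9
```

```bash
python3 -m jog '[[[0,0,-0.003],[0,0,0],-0.8],[[0,0,-0.003],[0,0,-0.01],-0.8],[[0,0,-0.003],[0,0,-0.02],-0.8],[[0,0,-0.003],[0,0,-0.03],-0.8],[[0,0,-0.003],[0,0,-0.04],-0.8],[[0,0,-0.003],[0,0,-0.05],-0.8],[[0,0,-0.003],[0,0,-0.06],-0.8],[[0,0,-0.003],[0,0,-0.07],-0.8],[[0,0,-0.003],[0,0,-0.08],-0.8],[[0,0,-0.003],[0,0,-0.08],-0.8]]'| grep -E 'pos|force'
cat > chk.py <<'E'
from h import *
import sys
d=snap('wrist',sys.argv[1])
cv2.imwrite('pics/'+sys.argv[1]+'x.png',cv2.resize(cv2.imread('pics/'+sys.argv[1]+'.png'),(800,600),interpolation=cv2.INTER_CUBIC))
E
python3 chk.py wrist5
```

```text
position: [597.8, -101.1, 34.3]
contact_force: [-1.5, 0.2, 6.2]
grasp_force: 3.1
```

View pics/wrist5x.png

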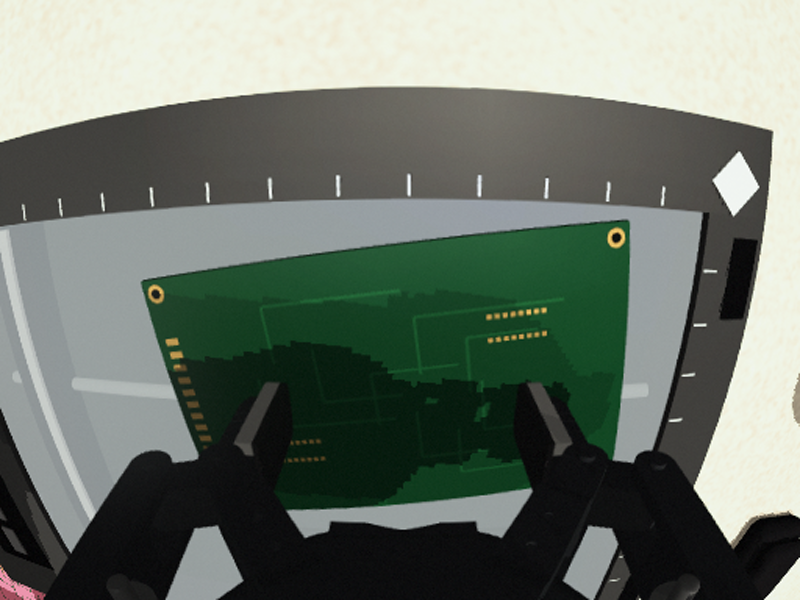

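The tool is square with the frame now, but the board turned only part of the way: corners at (629,220) and (142,282). I'll measure what is left.

```bash
cat > pose.py <<'E'
from fit import *
import sys
def pose(fn,br,bl,g,a=.14):
    w=load(fn);P=lambda u,v,z:onz(w,u*k,v*k,z,True)[:2]
    R=lambda a:np.array([[np.cos(a),-np.sin(a)],[np.sin(a),np.cos(a)]])
    r,l,t=P(*br,44.4),P(*bl,44.4),P(*g,45.5);e=l-r;ab=np.arctan2(-e[0],e[1])
    s=read_state();c=(r+l)/2+R(ab)@[-50,0]
    print('len',np.linalg.norm(e),'yaw',ab,'ref',t,'cr',(R(-a)@(r-t)).round(1),'cl',(R(-a)@(l-t)).round(1),'centre',c.round(1),'TCP in board',(R(-ab)@(s['position'][:2]-c)).round(1),s['contact_force'].round(1))
E
python3 -c "
from pose import *
pose('wrist4',(627,253),(170,253),(700,255));pose('wrist5',(629,220),(142,282),(705,213))
w=load('wrist5')
g=[onz(w,u*k,v*k,45.5,True)[:2] for u,v in [(705,213),(400,199),(10,226)]];e=g[2]-g[0];print(np.arctan2(-e[0],e[1]))"
```

```text
len 159.72905637877224 yaw 0.30696388973660926 ref [ 680.02122307 -190.68952429] cr [-6.  31.4] cl [-32.5 188.9] centre [597.9 -99.4] TCP in board [-0.6 -1.6] [-1.   0.   5.9]
len 159.8489967454926 yaw 0.26720050510627297 ref [ 680.29191813 -191.43559388] cr [-4.4 29.6] cl [-24.7 188.1] centre [602.5 -98.9] TCP in board [-5.1 -0.9] [-1.   0.   5.9]
0.14468654378435816
```

```bash
python3 -m jog '[[[0.01,0.001,-0.003],[0,0,0],-0.8],[[0.02,0.003,-0.003],[0,0,0],-0.8],[[0.03,0.004,-0.003],[0,0,0],-0.8],[[0.04,0.006,-0.003],[0,0,0],-0.8],[[0.05,0.007,-0.003],[0,0,0],-0.8],[[0.06,0.009,-0.003],[0,0,0],-0.8],[[0.06,0.009,-0.003],[0,0,0],-0.8]]'| grep -E 'pos|force';  python3 -m jog '[[[0.01,0.001,0],[0,0,0],-0.8],[[0.02,0.003,0],[0,0,0],-0.8],[[0.03,0.004,0],[0,0,0],-0.8],[[0.04,0.006,0],[0,0,0],-0.8]]'| grep -E 'pos|force'; python3 -m jog '[[[0.01,0.001,0],[0,0,0],-0.8],[[0.02,0.003,0],[0,0,0],-0.8],[[0.03,0.004,0],[0,0,0],-0.8],[[0.04,0.006,0],[0,0,0],-0.8]]'| grep -E 'pos|force'
python3 chk.py wrist6
```

```text
position: [603.7, -100.3, 34.2]
contact_force: [-1.0, -0.8, 7.6]
grasp_force: 3.8
position: [607.3, -99.7, 34.2]
contact_force: [-2.4, -1.2, 8.0]
grasp_force: 4.0
position: [611.3, -99.1, 34.2]
contact_force: [-2.2, 0.1, 7.6]
grasp_force: 3.9
```

View pics/wrist6x.png

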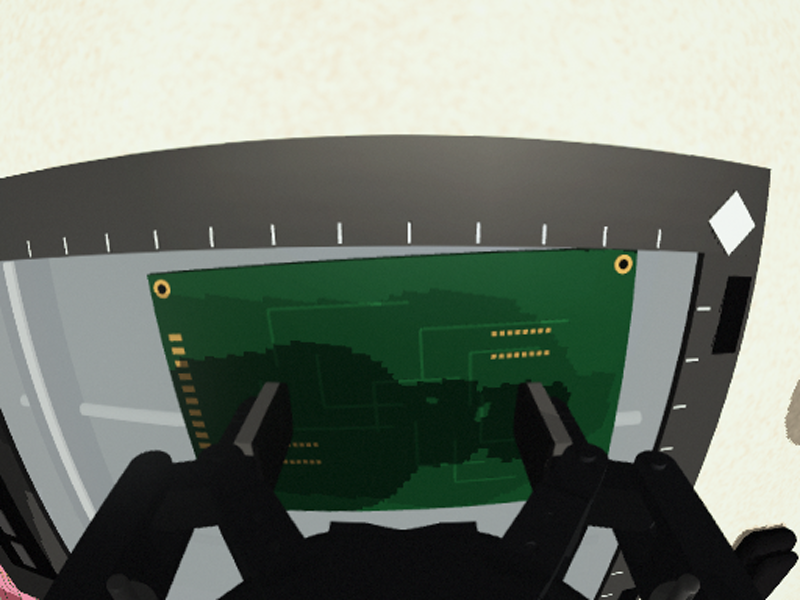

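Corner_right (637,251) is at the far edge. The left corner (148,275) is still a few mm off and closing, so the edge is squaring the board.

```bash
python3 -m jog '[[[0.01,0.001,0],[0,0,0],-0.8],[[0.02,0.003,0],[0,0,0],-0.8],[[0.03,0.004,0],[0,0,0],-0.8],[[0.03,0.004,0],[0,0,0],-0.8]]'| grep -E 'pos|force'; python3 -c "
from pose import *
pose('wrist6',(637,251),(148,275),(698,254))"
```

```text
position: [614.6, -98.7, 34.2]
contact_force: [-2.1, -0.9, 7.8]
grasp_force: 3.8
len 159.9461664930656 yaw 0.19006366767027594 ref [ 679.75457735 -190.58063697] cr [-0.2 24.6] cl [ -8.2 184.3] centre [612.  -97.2] TCP in board [ 2.3 -2. ] [-2.1 -0.9  7.8]
```

```bash
python3 -m jog '[[[0.01,0.001,0],[0,0,0],-0.8],[[0.02,0.003,0],[0,0,0],-0.8],[[0.02,0.003,0],[0,0,0],-0.8]]'| grep -E 'pos|force'
```

```text
position: [616.6, -98.4, 34.2]
contact_force: [-1.8, 0.8, 7.6]
grasp_force: 3.8
```

```bash
python3 -m jog '[[[0.013,-0.01,0],[0,0,0],-0.8],[[0.018,-0.03,0],[0,0,0],-0.8],[[0.021,-0.05,0],[0,0,0],-0.8],[[0.025,-0.07,0],[0,0,0],-0.8],[[0.028,-0.09,0],[0,0,0],-0.8],[[0.031,-0.11,0],[0,0,0],-0.8],[[0.034,-0.13,0],[0,0,0],-0.8],[[0.037,-0.15,0],[0,0,0],-0.8],[[0.038,-0.16,0],[0,0,0],-0.8]]'| grep -E 'pos|force'; python3 chk.py wrist7
```

```text
position: [620.2, -114.0, 34.2]
contact_force: [-2.2, 0.8, 7.8]
grasp_force: 3.9
```

View pics/wrist7x.png

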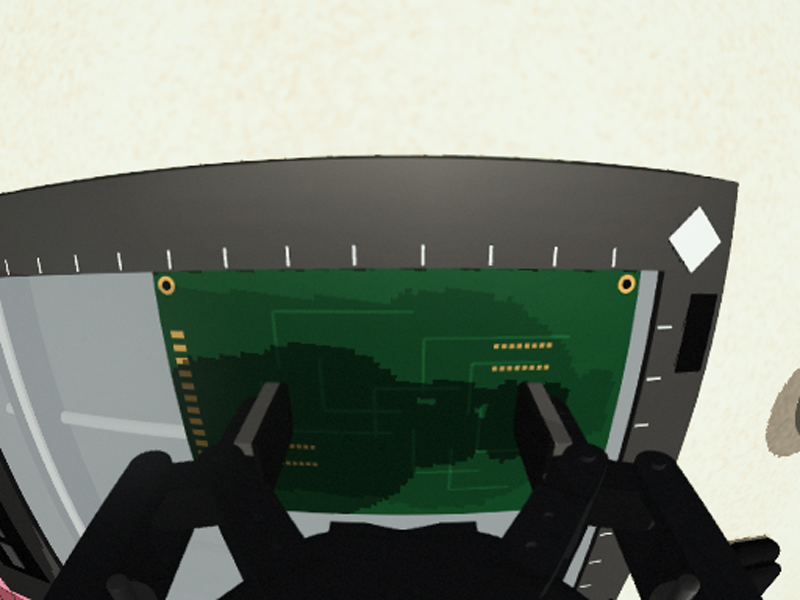

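The board is flush with the far edge. A gap of about 16 px (641 to 657), roughly 5 mm, is left to the right edge.

```bash
python3 -c "
from pose import *
pose('wrist7',(641,271),(153,273),(658,271))"
python3 -m jog '[[[0.002,-0.01,0],[0,0,0],-0.8],[[0.004,-0.02,0],[0,0,0],-0.8],[[0.006,-0.03,0],[0,0,0],-0.8],[[0.008,-0.04,0],[0,0,0],-0.8],[[0.008,-0.04,0],[0,0,0],-0.8]]'| grep -E 'pos|force'; python3 -m jog '[[[0.001,-0.007,0],[0,0,0],-0.8],[[0.002,-0.014,0],[0,0,0],-0.8],[[0.002,-0.014,0],[0,0,0],-0.8]]'| grep -E 'pos|force'
```

```text
len 160.18215276901734 yaw 0.1446573843546928 ref [ 680.13331753 -190.57449746] cr [-0.4  6.1] cl [ -1.2 166.3] centre [ 617.8 -112.6] TCP in board [ 2.2 -1.9] [-2.2  2.3  7.5]
position: [620.8, -118.0, 34.2]
contact_force: [-3.0, 2.3, 8.5]
grasp_force: 4.0
position: [621.0, -119.4, 34.2]
contact_force: [-2.6, 1.8, 7.7]
grasp_force: 4.0
```

```bash
for i in 1; do python3 -m jog '[[[0.001,-0.005,0],[0,0,0],-0.8],[[0.001,-0.01,0],[0,0,0],-0.8],[[0.001,-0.01,0],[0,0,0],-0.8]]'| grep -E 'pos|force'; python3 -c "
from h import *
import time
snap('wrist','wrist8')
print(read_state()['contact_force'],read_state()['wrist_torque'])"; done
```

```text
position: [621.2, -120.3, 34.2]
contact_force: [-2.1, 1.8, 8.2]
grasp_force: 4.0
[-3.08763273  2.05580403  7.47169601] [0.68422998 0.74494834 0.06777318]
```

```bash
python3 -m jog '[[[0.001,-0.005,0],[0,0,0],-0.8],[[0.001,-0.01,0],[0,0,0],-0.8],[[0.001,-0.01,0],[0,0,0],-0.8]]'| grep -E 'pos|force'
```

```text
position: [621.3, -121.4, 34.2]
contact_force: [-2.0, 1.5, 7.6]
grasp_force: 3.9
```

```bash
python3 -m jog '[[[0.001,-0.005,0],[0,0,0],-0.8],[[0.002,-0.012,0],[0,0,0],-0.8],[[0.002,-0.012,0],[0,0,0],-0.8]]'| grep -E 'pos|force';python3 -c "
from h import *
d=snap('wrist','wrist9')
for n in('wrist7','wrist8','wrist9'):
  f=np.array(load(n)['frame']); print(n)
  for v in(185,200): print([tuple(int(c) for c in p) for p in f[v,396:424]])
"
```

```text
position: [621.6, -122.4, 34.2]
contact_force: [-2.0, 1.5, 8.0]
grasp_force: 3.8
wrist7
[(130, 122, 64), (227, 187, 98), (228, 189, 101), (227, 187, 99), (228, 189, 101), (226, 186, 97), (228, 187, 99), (228, 189, 99), (176, 155, 79), (36, 70, 35), (23, 74, 38), (25, 80, 41), (78, 107, 88), (153, 160, 159), (154, 161, 161), (153, 160, 159), (153, 159, 160), (154, 161, 159), (154, 160, 159), (153, 160, 160), (154, 161, 160), (154, 160, 160), (155, 161, 160), (91, 95, 94), (19, 16, 17), (18, 18, 17), (19, 19, 18), (51, 51, 47)]
[(21, 75, 38), (22, 76, 40), (21, 76, 38), (21, 76, 38), (24, 78, 41), (24, 79, 41), (23, 76, 40), (21, 75, 38), (23, 77, 41), (27, 79, 44), (129, 142, 136), (154, 161, 161), (156, 163, 162), (154, 161, 160), (156, 161, 161), (154, 161, 161), (156, 163, 163), (154, 160, 160), (154, 161, 161), (152, 159, 159), (155, 161, 162), (31, 32, 31), (17, 18, 18), (20, 19, 20), (31, 31, 29), (65, 62, 60), (70, 68, 64), (69, 66, 63)]
wrist8
[(127, 121, 61), (228, 188, 99), (228, 188, 99), (228, 188, 100), (227, 187, 98), (226, 185, 97), (227, 186, 97), (228, 188, 99), (175,
[... 789 characters left out ...]
8, 100), (228, 188, 100), (126, 128, 65), (31, 80, 42), (22, 77, 40), (15, 43, 24), (15, 23, 18), (43, 42, 39), (70, 69, 65), (69, 71, 66), (72, 72, 67), (72, 71, 67), (71, 69, 65), (71, 70, 66), (71, 69, 66), (72, 71, 67), (70, 68, 64), (72, 70, 67), (71, 69, 65), (70, 68, 63), (70, 69, 64), (69, 68, 64)]
[(21, 75, 38), (22, 77, 40), (25, 78, 41), (24, 77, 41), (22, 76, 39), (23, 78, 40), (25, 78, 42), (22, 76, 39), (23, 75, 39), (21, 63, 36), (17, 24, 19), (56, 56, 53), (70, 69, 64), (71, 70, 65), (70, 70, 65), (71, 71, 66), (69, 69, 64), (70, 69, 64), (71, 68, 65), (69, 67, 63), (70, 68, 65), (70, 69, 65), (71, 69, 66), (71, 68, 65), (70, 66, 64), (70, 68, 64), (70, 68, 65), (69, 68, 64)]
```

```bash
python3 -m jog '[[[0.001,-0.005,0],[0,0,0],-0.8],[[0.001,-0.01,0],[0,0,0],-0.8],[[0.001,-0.01,0],[0,0,0],-0.8]]'| grep -E 'pos|force'; python3 -m jog '[[[0.001,-0.005,0],[0,0,0],-0.8],[[0.001,-0.01,0],[0,0,0],-0.8],[[0.001,-0.01,0],[0,0,0],-0.8]]'| grep -E 'pos|force'
```

```text
position: [622.2, -123.3, 34.2]
contact_force: [-2.0, 2.8, 7.3]
grasp_force: 3.6
position: [622.6, -124.2, 34.3]
contact_force: [-0.1, 2.1, 6.4]
grasp_force: 3.4
```

```bash
python3 -m jog '[[[0,0,-0.003],[0,0,0],-0.8],[[0,0,-0.006],[0,0,0],-0.8],[[0,0,-0.006],[0,0,0],-0.8]]'| grep -E 'pos|force';python3 -m jog '[[[0.001,-0.005,0],[0,0,0],-0.8],[[0.001,-0.01,0],[0,0,0],-0.8]]'| grep -E 'pos|force'; python3 -m jog '[[[0.001,-0.005,0],[0,0,0],-0.8],[[0.001,-0.01,0],[0,0,0],-0.8]]'| grep -E 'pos|force'
```

```text
position: [622.6, -124.3, 34.1]
contact_force: [-1.8, 3.6, 9.3]
grasp_force: 4.5
position: [623.0, -125.0, 34.1]
contact_force: [-1.7, 1.6, 8.3]
grasp_force: 4.2
position: [623.3, -126.1, 34.2]
contact_force: [-0.5, 3.9, 8.0]
grasp_force: 4.1
```

```bash
python3 -m jog '[[[0.005,0,-0.002],[0,0,0],-0.8],[[0.01,0,-0.002],[0,0,0],-0.8],[[0.015,0,-0.002],[0,0,0],-0.8]]'| grep -E 'pos|force';python3 -m jog '[[[0.005,0,0],[0,0,0],-0.8],[[0.01,0,0],[0,0,0],-0.8]]'| grep -E 'pos|force';python3 -m jog '[[[0.005,-0.003,0],[0,0,0],-0.8],[[0.007,-0.007,0],[0,0,0],-0.8],[[0.007,-0.01,0],[0,0,0],-0.8]]'| grep -E 'pos|force'; python3 -c "
from h import *
d=snap('wrist','wrist10');s=read_state();print(s['contact_force'],s['wrist_torque'],s['clock'])
c=d['frame'][140:230,70:450]
cv2.imwrite('pics/c10.png',cv2.resize(cv2.cvtColor(np.array(c),cv2.COLOR_RGB2BGR),(800,190)))
f=np.array(d['frame'])
for v in(185,200): print([tuple(int(c) for c in p) for p in f[v,402:412]])
for u in(110,200,300,395): print(u,[tuple(int(c) for c in p) for p in f[160:180,u]])
"
```

```text
position: [623.4, -126.2, 34.0]
contact_force: [-4.6, 3.7, 11.6]
grasp_force: 5.6
position: [623.9, -126.4, 34.0]
contact_force: [-5.8, 3.2, 12.3]
grasp_force: 5.8
position: [625.2, -127.2, 34.0]
contact_force: [-3.2, 3.4, 9.9]
grasp_force: 5.2
[-3.11184242  3.97090164 11.3932558 ] [1.1484363  1.04946773 0.10330232] 22.05
[(71, 72, 66), (73, 72, 68), (72, 71, 66), (72, 73, 67), (71, 71, 66), (70, 71, 66), (72, 72, 67), (72, 72, 67), (71, 71, 65), (71, 71, 66)]
[(71, 72, 67), (72, 70, 65), (70, 69, 65), (69, 70, 65), (68, 67, 63), (73, 71, 67), (70, 69, 64), (70, 70, 65), (70, 70, 65), (71, 71, 66)]
110 [(73, 71, 67), (72, 72, 68), (73, 74, 68), (72, 73, 67), (73, 72, 68), (71, 71, 67), (74, 72, 68), (73, 73, 68), (71, 70, 66), (73, 72, 68), (72, 71, 66), (72, 70, 66), (72, 72, 67), (72, 71, 67), (71, 70, 66), (71, 71, 67), (71, 70, 66), (70, 69, 65), (73, 72, 68), (58, 72, 57)]
200 [(78, 76, 71), (80, 78, 72), (79, 77, 71), (78, 78, 71), (79, 77, 72), (77, 75, 70), (77, 76, 71), (78, 77, 72), (78, 76, 71), (77, 75, 72), (75, 76, 70), (73, 73, 69), (73, 73, 68), (74, 72, 69), (75, 74, 69), (72, 72, 67), (74, 74, 69), (69, 70, 65), (46, 56, 46), (20, 55, 31)]
300 [(79, 78, 72), (78, 77, 72), (79, 77, 73), (79, 78, 72), (79, 77, 72), (79, 76, 71), (78, 77, 72), (77, 76, 72), (78, 77, 71), (79, 77, 72), (79, 76, 71), (77, 76, 71), (75, 75, 70), (74, 74, 69), (76, 75, 71), (74, 74, 69), (76, 74, 71), (65, 69, 62), (39, 69, 47), (32, 84, 48)]
395 [(73, 72, 68), (75, 74, 69), (74, 72, 69), (74, 72, 68), (74, 70, 68), (74, 72, 69), (73, 71, 67), (73, 71, 68), (75, 74, 70), (73, 71, 67), (74, 73, 69), (74, 73, 69), (74, 74, 70), (72, 72, 67), (73, 73, 68), (73, 71, 67), (73, 72, 68), (73, 71, 68), (58, 74, 60), (30, 78, 45)]
```

```bash
python3 -m jog '[[[0,0,0.008],[0,0,0],-0.8],[[0,0,0.02],[0,0,0],-0.8],[[0,0,0.06],[0,0,0],-0.8],[[0,0,0.3],[0,0,0],-0.8],[[0,0,0.6],[0,0,0],-0.8],[[0,0,0.9],[0,0,0],1],[[0,0,0.9],[0,0,0],1],[[0,0,0.9],[0,0,0],1],[[0,0,0.9],[0,0,0],1]]'; python3 -c "
from h import *
d=snap('wrist','wrist11')
cv2.imwrite('pics/wrist11x.png',cv2.resize(cv2.imread('pics/wrist11.png'),(800,600),interpolation=cv2.INTER_CUBIC))"
```

```text
clock: 22.95
position: [623.8, -127.8, 120.6]
ee_rot: [0.998, 0.07, -0.001, -0.0]
contact_force: [0.7, -0.3, -0.4]
gripper_width: 19.0
grasp_force: 0.0
```

View pics/wrist11x.png

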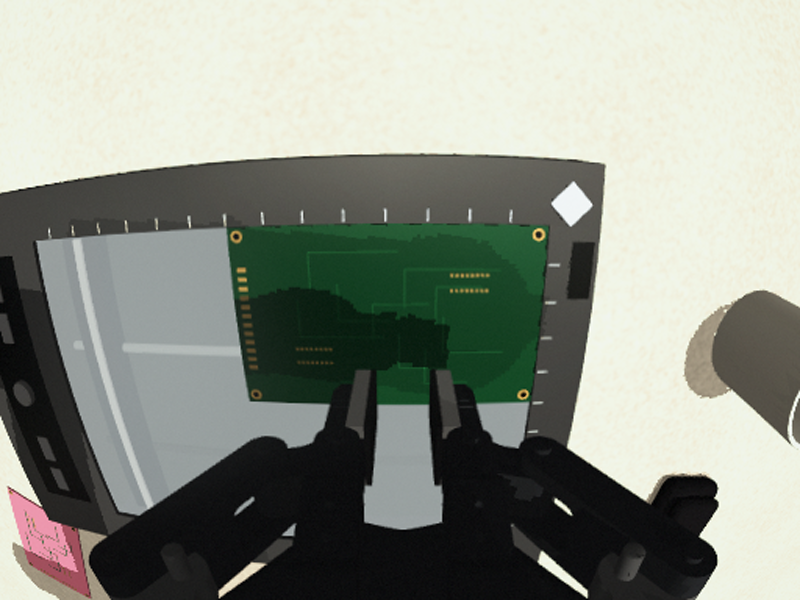

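The board sits flush in the corner, with no gap along the far edge (228–549, 226) or the right edge (549,226)–(530,400). The button is visible at (23,392). Next I move over it with the fingers shut.

```bash
python3 -c "
from pose import *
pose('wrist11',(549,226),(228,226),(550,225));w=load('wrist11');print(onz(w,23*k,392*k,51,True))"
python3 -m jog '[[[-0.1,0.3,0],[0,0,0],1],[[-0.2,0.6,0],[0,0,0],1],[[-0.3,0.9,0],[0,0,0],1],[[-0.35,1,0],[0,0,0],1],[[-0.35,1,0],[0,0,0],1],[[-0.35,1,0],[0,0,0],1]]' | grep pos;python3 -m jog '[[[-0.1,0.3,0],[0,0,0],1],[[-0.2,0.6,0],[0,0,0],1],[[-0.3,0.9,0],[0,0,0],1],[[-0.35,1,0],[0,0,0],1],[[-0.35,1,0],[0,0,0],1],[[-0.35,1,0],[0,0,0],1]]' | grep pos
```

```text
len 159.7230514580322 yaw 0.13675159356819816 ref [ 680.78978168 -193.17214897] cr [-0.7  0.1] cl [ -0.2 159.8] centre [ 619.6 -120.8] TCP in board [ 3.1 -7.4] [-0.  -0.4 -1. ]
[527.35213755 130.81254136  51.        ]
position: [589.9, -28.2, 121.6]
position: [555.2, 71.3, 121.9]
```

```bash
python3 -m jog '[[[-0.15,0.3,0],[0,0,0],1],[[-0.3,0.61,0],[0,0,0],1],[[-0.3,0.61,0],[0,0,0],1],[[-0.3,0.61,0],[0,0,0],1]]' | grep pos;python3 -m jog '[[[0,0,-0.25],[0,0,0],1],[[0,0,-0.45],[0,0,0],1],[[0,0,-0.6],[0,0,0],1],[[0,0,-0.65],[0,0,0],1],[[0,0,-0.65],[0,0,0],1],[[0,0,-0.65],[0,0,0],1]]'; python3 -c "
from h import *
s=snap('scene','scene2'); w=snap('wrist','wrist12')
a=cv2.imread('pics/scene2.png')
print([proj(s,(525,132.5,51))])"
```

```text
position: [525.2, 132.6, 122.0]
clock: 25.2
position: [525.6, 132.8, 57.6]
ee_rot: [0.998, 0.07, 0.001, -0.0]
contact_force: [0.5, 0.0, 1.2]
gripper_width: -0.3
grasp_force: 0.0
[(np.float64(290.92523306838757), np.float64(193.0501089357655))]
```

```bash
python3 -m jog '[[[0,0,-0.01],[0,0,0],1],[[0,0,-0.02],[0,0,0],1],[[0,0,-0.03],[0,0,0],1],[[0,0,-0.04],[0,0,0],1],[[0,0,-0.05],[0,0,0],1],[[0,0,-0.06],[0,0,0],1],[[0,0,-0.07],[0,0,0],1],[[0,0,-0.08],[0,0,0],1],[[0,0,-0.08],[0,0,0],1]]'|grep -E 'pos|force';python3 -m jog '[[[0,0,-0.006],[0,0,0],1],[[0,0,-0.012],[0,0,0],1],[[0,0,-0.012],[0,0,0],1]]'|grep -E 'pos|force'
```

```text
position: [524.7, 133.3, 49.1]
contact_force: [-0.9, 0.0, 3.6]
grasp_force: 1.3
position: [524.8, 133.3, 47.9]
contact_force: [-1.2, 0.3, 2.8]
grasp_force: 1.7
```

```bash
python3 -m jog '[[[0,0,-0.006],[0,0,0],1],[[0,0,-0.012],[0,0,0],1],[[0,0,-0.012],[0,0,0],1]]'|grep -E 'pos|force'
```

```text
position: [524.8, 133.3, 47.1]
contact_force: [-3.5, 0.3, 7.3]
grasp_force: 3.2
```

```bash
python3 -m jog '[[[0,0,-0.002],[0,0,0],1],[[0,0,-0.002],[0,0,0],1],[[0,0,-0.002],[0,0,0],1],[[0,0,0.02],[0,0,0],1],[[0,0,0.1],[0,0,0],1],[[0,0,0.4],[0,0,0],1],[[0,0,0.8],[0,0,0],1],[[0,0,1],[0,0,0],1],[[0,0,1],[0,0,0],1],[[0,0,1],[0,0,0],1],[[0,0,1],[0,0,0],1],[[0,0,1],[0,0,0],1]]'; python3 -c "
from h import *
print(job_done())"
```

```text
clock: 28.0
position: [524.0, 132.8, 145.2]
ee_rot: [0.998, 0.07, -0.001, 0.001]
contact_force: [-0.5, 0.1, 0.0]
gripper_width: -0.0
grasp_force: 0.0
the job is handed in; nothing more can be done
None
```

The board sits square and snug in the far right corner, going by the last picture before the button press; I pressed the start button fully down after that, backed the arm off clear, and handed the job in at 28 s.

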